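# Stroke the long slide from stop to stop

### The arm

A 6-joint arm with a two-finger parallel gripper is mounted at the origin on a cart in front of the work surface, level with it; the furniture and walls round the work are solid. World frame = base frame: x ahead of the robot, y to its left, z up, the work surface at z = 0. Lengths are in m, angles in rad, forces in N, time in s.
With the tool pointing down it reaches from about 0.325 to 0.925 m from the base axis. Payload 3.1 kg.
Tool frame: the origin (TCP) lies on the centre line of the jaws, within the pads' length; the fingertips stand manip.tip_extent ahead of it and the grasp point (between the pads) lies 11 mm behind it (manip.tip_extent is the distance from the TCP to the fingertips, in m); z points along the fingers, y is the line along which they close (so a half turn about z gives the same grasp; the last joint's range is limited). The gripper opens to 85 mm and grips with 20 to 120 N. Pads are 22 mm wide; open, the fingers measure 114 mm over their backs; the gripper's body (76 mm by 85 mm) begins 54 mm behind the grasp point. The pads swing forward as they close: fully open they stand 13 mm farther back than shut.
Start: joints at [1.044, 0.217, 1.613, -0, 1.311, -0.112], TCP at [0.252, 0.572, 0.239] pointing down, gripper open.
Joint ranges: [-2.75, 2.75], [-0.78, 2.1], [0.31, 2.55], [-1.13, 4.27], [0.13, 2.63], [-2.58, 2.58]. Speed limits (rad/s): [2.79, 2.79, 3.14, 3.14, 3.14, 3.14].

### API

Orientations are given as a rotation vector (axis times angle).
In Python, from plant import telemetry, grab_frame, hand_in, manip gives the robot as it stands. The module is installed in compiled form; this text tells all that it offers.
- The arm moves only by the shell command python3 -m inch 'ROWS' [OPENING]. ROWS is JSON, a list of rows, each an object with "translation": the shift along the world's x, y, z in m, a list of three; "yaw": the turn about the world's z in degrees. A call has 1 to 10 rows; each row shifts and turns the commanded pose from where the row before left it; what a row does not reach is not made up. A row lasts 1/12 s, in which the tool goes at most 41.7 mm and 7.16 degrees, less where a joint would pass 70% of its speed; a pose out of reach is approached as far as the arm can. A call with a gripper value outside its range is refused whole. OPENING is the opening, from -1 (shut) to 1 (fully open), set as the call begins (- or left out, the last holds). The fingers move at their own pace and stop on an object; the grip force is fixed at half the most. Time passes only in rows, so rows that do not move let the fingers close. It gives the time, the measured TCP pose, the force, the opening and the grip force at its end, in the units of the state.
- telemetry.get_obs(): the state, without advancing time (a new reading comes with each control period).
- grab_frame(name): name is "scene" or "top" or "wrist"; returns a dict with "img" (400x640x3 uint8, red, green, blue), "fx", "fy", "cx", "cy" (pixels), "extrinsics" (4x4, takes a point from world to camera coordinates). Camera axes: x right, y down, z forward; pixel columns grow to the right and rows downward; lengths in m; the calibration is good to about 2 mm. A picture is of the moment at which its call begins. There is no depth.
- hand_in(): hands the job in; it is judged then, once.
The state is a dict: "clock": time; "joint_pos": joint angles; "dq": joint speeds; "effort": joint torques, N m; "tcp_pos": TCP position; "tcp_rot": TCP orientation; "wrist_force": force on the tool from outside, world axes, zero at the start; "ft_torque": the same for the moment, N m; "gripper_width": finger opening in m; "finger_force": force on a finger pad.
Only numpy, scipy, OpenCV 4.12 (cv2) and the standard library are available. Lean on these libraries where they do the work, as an engineer would, in place of code of your own. Each camera call takes 0.05 s, during which the arm holds its last target. There are 200 camera calls.

### The job

Two small linear slides are mounted on the workbench. Check the longer one for sticky spots: slowly push its carriage fully home against the tall end plate, then slowly draw it through its full travel to the low stop at the other end, and leave it there. Leave the carriage of the shorter slide where it is.

Things in the scene. Friction and masses are not known exactly. Their poses are not given: they have to be found in the camera images.
- long_rail: the longer slide, fixed to the bench: plywood base 350x80x18 mm with a steel rail along it. Origin: centre of its underside, on the bench. x runs along the rail towards the tall aluminium end plate (top 78 mm above the bench), at the end away from the robot; the low stop (top 40 mm) is at the -x end, nearer the robot. Inner faces of both are 145 mm from the centre.
- long_grip (a point): centre of the upright wooden grip on the long slide's steel carriage: 40 mm long (x, along the rail), 24 mm wide (y), 50 mm high; the point is half-way up, 72 mm above the bench. Carriage 90 mm long, 50 mm wide, its flat top 47 mm above the bench. Axes as long_rail. Pinch it from above; it moves only along the rail.
- long_carriage (a joint): position of the long slide's carriage in m: 0 when it touches the tall end plate, growing along the rail's -x (towards the robot) to 0.200 when it touches the low stop. It slides with 2 N or so of friction and stays where it is left.
- short_grip (a point): the same point (half-way up the identical wooden grip, 72 mm above the bench) on the carriage of the shorter slide, whose base board is 240 mm long and which otherwise looks the same; it can slide freely and is to be left where it is.

How it is judged:
By the outcome, as a careful person would: the job done as asked, in the order asked, and still so for the second after the job is handed in, with the robot touching nothing.
It also fails if it takes over 38 s, if anything falls off the work surface, if the arm or the gripper's body presses on something with over 40 N, if the wrist force passes 120 N, or if a joint passes its speed limit or range.

## Working session

There is one attempt and no reset: what is moved stays moved. The work goes in short steps, Python scripts to look and compute and a shell command to move; the robot and the scene stay as the last step left them, time stands still between calls to the robot, and variables do not carry over. Pictures are saved under pics/ and viewed, at most 10 in all, crops included, and the job is handed in when it is done.

```bash
mkdir -p pics
cat > h.py <<'E'
import numpy as np, cv2
from plant import telemetry, grab_frame, manip
def ray(f,u,v,z):
    E=np.array(f["extrinsics"]);R,t=E[:3,:3],E[:3,3]
    d=R.T@np.array([(u-f["cx"])/f["fx"],(v-f["cy"])/f["fy"],1]);c=-R.T@t
    return c+d*(z-c[2])/d[2]
def proj(f,p):
    E=np.array(f["extrinsics"]);q=E[:3,:3]@np.array(p)+E[:3,3]
    return f["fx"]*q[0]/q[2]+f["cx"],f["fy"]*q[1]/q[2]+f["cy"]
E
python3 - <<'E'
from h import *
import pickle
for n in("top","scene"):
    f=grab_frame(n);cv2.imwrite(f"pics/{n}0.png",f["img"][:,:,::-1]);pickle.dump(f,open(n+".pkl","wb"))
print(manip.tip_extent,telemetry.get_obs())
E
```

```text
0.008 {'clock': 0.1, 'joint_pos': array([ 1.04377436e+00,  2.17683248e-01,  1.61480855e+00, -8.93845901e-06,
        1.31133313e+00, -1.12228516e-01]), 'dq': array([-1.27181279e-03, -2.47721069e-03, -3.39333440e-03, -1.74037504e-05,
        9.31325778e-04,  2.89645723e-04]), 'effort': array([-2.34567451e-04, -3.98076797e+01, -3.04970348e+01, -9.28936356e-05,
        4.19381890e-03,  2.04027754e-05]), 'tcp_pos': array([0.25149885, 0.57135588, 0.23807783]), 'tcp_rot': array([-0.64674848, -3.07358986,  0.00333239]), 'wrist_force': array([0.02095664, 0.45329034, 0.02970665]), 'ft_torque': array([-0.03857362,  0.05815849, -0.00636895]), 'finger_force': 0.0, 'gripper_width': 0.08564762130134343}
```

View pics/top0.png

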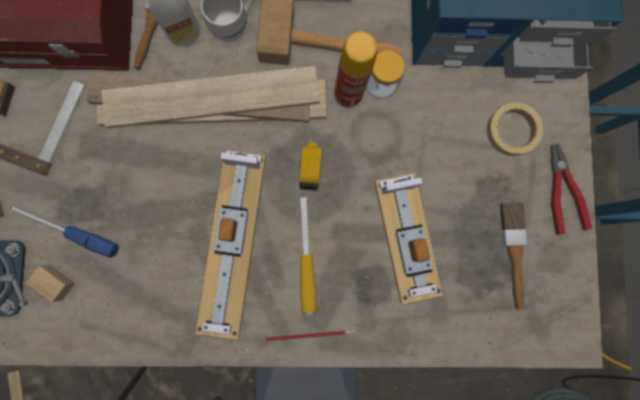

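View pics/scene0.png

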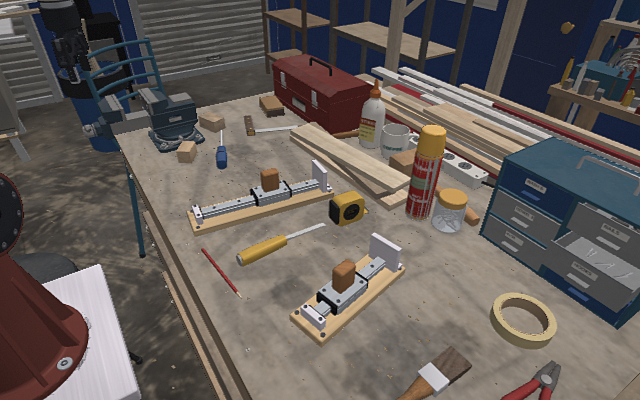

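The top view shows the long slide on the left: board from about (243,153) at the tall plate to (217,336) at the low stop, with its grip at about (228,230). The short slide is on the right, with its grip at about (419,250). In the scene view the long grip is at (269,180). Next I'll measure both.

Run:
```python
from h import *
import pickle
f=pickle.load(open("top.pkl","rb"));s=pickle.load(open("scene.pkl","rb"))
h=cv2.cvtColor(f["img"],cv2.COLOR_RGB2HSV)
for u,v in[(228,230),(215,230),(254,200),(205,300),(419,250)]:print(h[v,u])
m=cv2.inRange(h,(10,90,120),(28,255,255))
def seg(x0,x1,y0,y1,m):
    k=np.zeros_like(m);k[y0:y1,x0:x1]=m[y0:y1,x0:x1];return k
b=seg(190,275,145,345,m)
pts=cv2.findNonZero(b);r=cv2.minAreaRect(pts);bx=cv2.boxPoints(r)
P=np.array([ray(f,*p,0.018)[:2] for p in bx]);print("box",bx.round(1).tolist(),P.round(4).tolist(),"c",P.mean(0))
print([np.linalg.norm(P[i]-P[(i+1)%4]).round(4) for i in range(4)])
e=[P[(i+1)%4]-P[i] for i in range(4)];l=max(e,key=np.linalg.norm);l=l*np.sign(l[0]);a=np.arctan2(l[1],l[0]);print("axis deg",np.degrees(a))
c=P.mean(0)
g=cv2.inRange(h,(5,110,60),(17,255,255))
for n,w in(("long",(212,245,212,248)),("short",(405,432,232,268))):
    k=seg(*w,g);q=cv2.findNonZero(k);rr=cv2.minAreaRect(q);ctr=rr[0]
    G=ray(f,*ctr,0.09);print(n,len(q),rr,G.round(4))
    d=G[:2]-c;u=np.array([np.cos(a),np.sin(a)]);print(" along",d@u,"lat",d@[-u[1],u[0]])
    print(" scene px of top centre",proj(s,[*G[:2],0.097]))
print("cam",(-np.array(f["extrinsics"])[:3,:3].T@np.array(f["extrinsics"])[:3,3]))
cr=f["img"][140:350,185:285];cv2.imwrite("pics/c1.png",cv2.resize(cr[:,:,::-1],None,fx=2.8,fy=2.8,interpolation=cv2.INTER_CUBIC))
```

```text
[ 15 157 143]
[ 19  89 166]
[ 19 101 161]
[ 18 102 172]
[ 15 157 145]
box [[195.3000030517578, 333.6000061035156], [223.0, 149.0], [265.1000061035156, 155.3000030517578], [237.39999389648438, 339.8999938964844]] [[0.3533, 0.2069], [0.6984, 0.1674], [0.6875, 0.0867], [0.3424, 0.1296]] c [0.52040353 0.14765855]
[np.float64(0.3474), np.float64(0.0814), np.float64(0.3477), np.float64(0.078)]
axis deg -7.084321550107492
long 290 ((226.969970703125, 229.20999145507812), (14.424979209899902, 20.7889404296875), 8.13010311126709) [0.5417 0.1432 0.09  ]
 along 0.021716054481735556 lat -0.0018385350425635931
 scene px of top centre (np.float64(269.6617603997591), np.float64(171.18653072519538))
short 320 ((419.0769348144531, 249.8846435546875), (20.984426498413086, 15.885406494140625), 78.69007110595703) [ 0.5097 -0.1905  0.09  ]
 along 0.031130043272505927 lat -0.3369362196773527
 scene px of top centre (np.float64(343.5594305299869), np.float64(264.96927868718757))
cam [0.50242861 0.00743497 0.9152139 ]
```

View pics/c1.png

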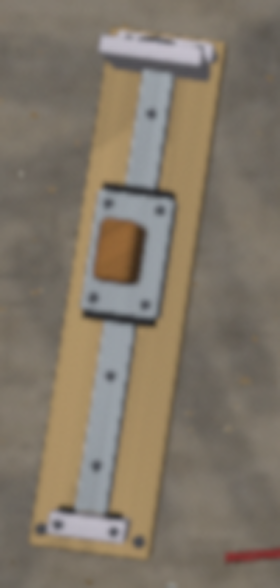

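Sizes check out (347 × 80 mm board, grip on the centre line). The grip is at about (0.541, 0.145), the rail axis is at about -7°, and the carriage joint is at about 0.078. I'll move above the grip.

```bash
python3 -m inch '[{"translation":[0.019,-0.028,0],"yaw":4},{"translation":[0.019,-0.028,0],"yaw":4},{"translation":[0.019,-0.028,0],"yaw":4},{"translation":[0.019,-0.028,0],"yaw":4},{"translation":[0.019,-0.028,0],"yaw":1},{"translation":[0.019,-0.028,0],"yaw":0},{"translation":[0.019,-0.028,0],"yaw":0},{"translation":[0.019,-0.028,0],"yaw":0}]' 1; python3 -m inch '[{"translation":[0.019,-0.028,0],"yaw":0},{"translation":[0.019,-0.028,0],"yaw":0},{"translation":[0.019,-0.028,-0.01],"yaw":0},{"translation":[0.019,-0.028,-0.01],"yaw":0},{"translation":[0.019,-0.028,-0.01],"yaw":0},{"translation":[0.019,-0.028,-0.01],"yaw":0},{"translation":[0.005,-0.007,0],"yaw":0},{"translation":[0,0,0],"yaw":0},{"translation":[0,0,0],"yaw":0}]'
python3 - <<'E'
from h import *
from scipy.spatial.transform import Rotation as R
f=grab_frame("wrist");cv2.imwrite("pics/w1.png",f["img"][:,:,::-1])
o=telemetry.get_obs();M=R.from_rotvec(o["tcp_rot"]).as_matrix();print(o["tcp_pos"],M.round(3).tolist(),np.degrees(np.arctan2(M[1,1],M[0,1])))
h=cv2.cvtColor(f["img"],cv2.COLOR_RGB2HSV);g=cv2.inRange(h,(5,130,60),(17,255,255))
n,l,st,ce=cv2.connectedComponentsWithStats(g)
for i in range(1,n):
    if st[i][4]>300:
        c=max(cv2.findContours((l==i).astype('u1'),0,2)[0],key=cv2.contourArea);r=cv2.minAreaRect(c)
        print(st[i],r[0],r[1:],ray(f,*r[0],.097).round(4),[ray(f,*p,.097)[:2].round(4).tolist() for p in cv2.boxPoints(r)])
print("proj",proj(f,[.541,.145,.097]))
E
```

```text
clock: 0.77
tcp_pos: [0.4041, 0.3464, 0.2388]
tcp_rot: [-0.185, -3.136, 0.001]
wrist_force: [0.1, -0.0, -0.5]
gripper_width: 0.0853
finger_force: 0.0
clock: 1.52
tcp_pos: [0.5225, 0.1731, 0.199]
tcp_rot: [-0.187, -3.135, -0.001]
wrist_force: [-0.5, 0.2, 0.5]
gripper_width: 0.0858
finger_force: 0.0
[0.5223849  0.17376016 0.19934884] [[-0.993, 0.118, -0.001], [0.118, 0.993, 0.001], [0.001, 0.001, -1.0]] 83.23632164646602
proj (np.float64(296.2262504639493), np.float64(226.9279967022086))
```

View pics/w1.png

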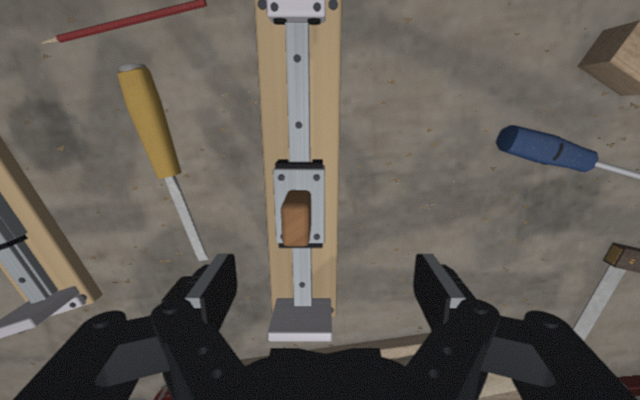

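The wrist view shows the long grip at about (296,225). My estimate projects to (296,227), and the rail runs straight up the image, so position and yaw agree. I'll descend and grip.

```bash
python3 -m inch '[{"translation":[0.0095,-0.0145,0],"yaw":0},{"translation":[0.0095,-0.0145,-0.014],"yaw":0},{"translation":[0,0,-0.025],"yaw":0},{"translation":[0,0,-0.025],"yaw":0},{"translation":[0,0,-0.025],"yaw":0},{"translation":[0,0,-0.02],"yaw":0},{"translation":[0,0,-0.015],"yaw":0},{"translation":[0,0,-0.01],"yaw":0},{"translation":[0,0,0],"yaw":0},{"translation":[0,0,0],"yaw":0}]' 1
python3 - <<'E'
from h import *
f=grab_frame("wrist");cv2.imwrite("pics/w2.png",f["img"][:,:,::-1])
E
```

```text
clock: 2.4
tcp_pos: [0.5415, 0.1451, 0.0655]
tcp_rot: [-0.183, -3.136, -0.0]
wrist_force: [0.4, -0.3, -0.4]
gripper_width: 0.0853
finger_force: 0.0
```

View pics/w2.png

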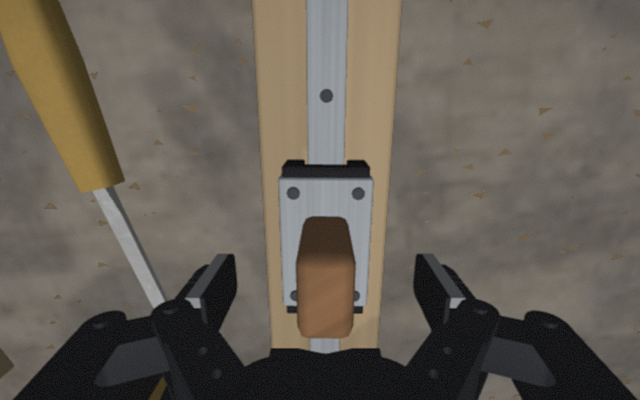

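The grip's top, about (325,300), sits centred between the open fingers at about (235,280) and (415,280). I'll close on it.

```bash
python3 -m inch '[{"translation":[0,0,0],"yaw":0},{"translation":[0,0,0],"yaw":0},{"translation":[0,0,0],"yaw":0},{"translation":[0,0,0],"yaw":0},{"translation":[0,0,0],"yaw":0},{"translation":[0,0,0],"yaw":0},{"translation":[0,0,0],"yaw":0},{"translation":[0,0,0],"yaw":0},{"translation":[0,0,0],"yaw":0},{"translation":[0,0,0],"yaw":0}]' -1
```

```text
clock: 3.28
tcp_pos: [0.5425, 0.145, 0.0661]
tcp_rot: [0.187, 3.135, 0.003]
wrist_force: [0.6, 5.3, 4.3]
gripper_width: 0.0235
finger_force: 61.2
```

Gripped at 23.5 mm with 61 N. Now the slow push home along (0.993, -0.12), checking force on the way.

```bash
python3 -m inch '[{"translation":[0.003,-0.00036,0],"yaw":0},{"translation":[0.003,-0.00036,0],"yaw":0},{"translation":[0.003,-0.00036,0],"yaw":0},{"translation":[0.003,-0.00036,0],"yaw":0},{"translation":[0.003,-0.00036,0],"yaw":0},{"translation":[0.003,-0.00036,0],"yaw":0},{"translation":[0.003,-0.00036,0],"yaw":0},{"translation":[0.003,-0.00036,0],"yaw":0},{"translation":[0.003,-0.00036,0],"yaw":0},{"translation":[0.003,-0.00036,0],"yaw":0}]'
```

```text
clock: 4.12
tcp_pos: [0.5722, 0.1413, 0.0661]
tcp_rot: [0.186, 3.136, 0.003]
wrist_force: [-1.4, 5.5, 5.2]
gripper_width: 0.023
finger_force: 61.4
```

```bash
python3 -m inch '[{"translation":[0.003,-0.00036,0],"yaw":0},{"translation":[0.003,-0.00036,0],"yaw":0},{"translation":[0.003,-0.00036,0],"yaw":0},{"translation":[0.003,-0.00036,0],"yaw":0},{"translation":[0.003,-0.00036,0],"yaw":0},{"translation":[0.003,-0.00036,0],"yaw":0},{"translation":[0.003,-0.00036,0],"yaw":0},{"translation":[0.003,-0.00036,0],"yaw":0},{"translation":[0.003,-0.00036,0],"yaw":0},{"translation":[0.003,-0.00036,0],"yaw":0}]'; python3 -m inch '[{"translation":[0.003,-0.00036,0],"yaw":0},{"translation":[0.003,-0.00036,0],"yaw":0},{"translation":[0.003,-0.00036,0],"yaw":0},{"translation":[0,0,0],"yaw":0}]'
```

```text
clock: 4.95
tcp_pos: [0.6023, 0.1376, 0.0661]
tcp_rot: [0.186, 3.136, 0.002]
wrist_force: [-1.8, 4.8, 4.6]
gripper_width: 0.0234
finger_force: 61.5
clock: 5.28
tcp_pos: [0.6119, 0.1364, 0.0661]
tcp_rot: [0.186, 3.134, 0.002]
wrist_force: [0.3, 5.5, 3.8]
gripper_width: 0.0233
finger_force: 61.5
```

```bash
python3 -m inch '[{"translation":[0.002,-0.00024,0],"yaw":0},{"translation":[0.002,-0.00024,0],"yaw":0},{"translation":[0.002,-0.00024,0],"yaw":0}]'; python3 -m inch '[{"translation":[0.001,-0.00012,0],"yaw":0},{"translation":[0.001,-0.00012,0],"yaw":0}]';  python3 -m inch '[{"translation":[0.001,-0.00012,0],"yaw":0},{"translation":[0.001,-0.00012,0],"yaw":0}]'
```

```text
clock: 5.53
tcp_pos: [0.6172, 0.1358, 0.0661]
tcp_rot: [0.186, 3.136, 0.002]
wrist_force: [-1.3, 5.1, 5.1]
gripper_width: 0.0234
finger_force: 61.6
clock: 5.7
tcp_pos: [0.6192, 0.1355, 0.0661]
tcp_rot: [0.186, 3.135, 0.002]
wrist_force: [-0.8, 5.3, 6.2]
gripper_width: 0.0232
finger_force: 61.5
clock: 5.87
tcp_pos: [0.6202, 0.1354, 0.066]
tcp_rot: [-0.186, -3.134, -0.002]
wrist_force: [-6.7, 6.0, 9.1]
gripper_width: 0.0234
finger_force: 62.0
```

```bash
python3 -m inch '[{"translation":[0.001,-0.00012,0],"yaw":0},{"translation":[0,0,0],"yaw":0}]';  python3 -m inch '[{"translation":[0.001,-0.00012,0],"yaw":0},{"translation":[0,0,0],"yaw":0}]'
python3 - <<'E'
from h import *
f=grab_frame("scene");cv2.imwrite("pics/s2.png",cv2.resize(f["img"][130:250,170:370,::-1],None,fx=4,fy=4))
E
```

```text
clock: 6.03
tcp_pos: [0.6202, 0.1354, 0.066]
tcp_rot: [-0.186, -3.132, -0.002]
wrist_force: [-6.9, 4.8, 9.7]
gripper_width: 0.0233
finger_force: 62.2
clock: 6.2
tcp_pos: [0.6202, 0.1354, 0.066]
tcp_rot: [-0.185, -3.13, -0.001]
wrist_force: [-10.7, 5.0, 12.0]
gripper_width: 0.0232
finger_force: 62.5
```

View pics/s2.png

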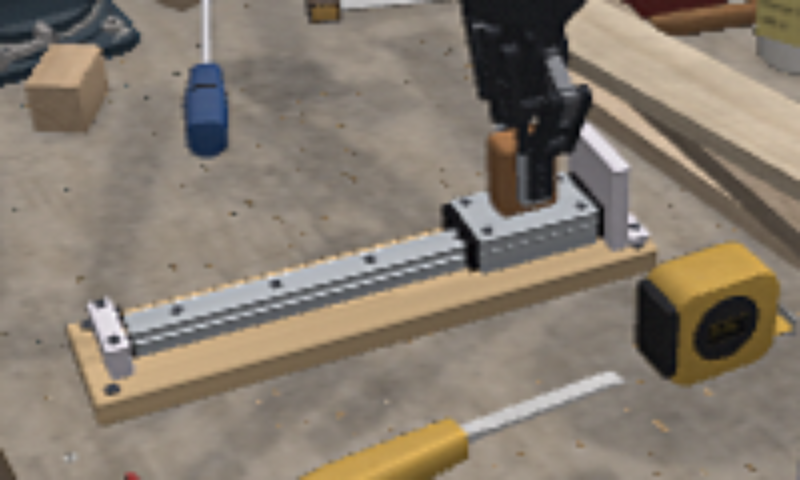

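The carriage (crop right side, at about (600,225)) is flush against the tall plate. The TCP has stalled at 0.6202 with the force rising, so it is home at joint 0. Now the slow draw back.

```bash
python3 -m inch '[{"translation":[-0.003,0.00036,0],"yaw":0},{"translation":[-0.003,0.00036,0],"yaw":0},{"translation":[-0.003,0.00036,0],"yaw":0},{"translation":[-0.003,0.00036,0],"yaw":0},{"translation":[-0.003,0.00036,0],"yaw":0},{"translation":[-0.003,0.00036,0],"yaw":0},{"translation":[-0.003,0.00036,0],"yaw":0},{"translation":[-0.003,0.00036,0],"yaw":0},{"translation":[-0.003,0.00036,0],"yaw":0},{"translation":[-0.003,0.00036,0],"yaw":0}]'; python3 -m inch '[{"translation":[-0.003,0.00036,0],"yaw":0},{"translation":[-0.003,0.00036,0],"yaw":0},{"translation":[-0.003,0.00036,0],"yaw":0},{"translation":[-0.003,0.00036,0],"yaw":0},{"translation":[-0.003,0.00036,0],"yaw":0},{"translation":[-0.003,0.00036,0],"yaw":0},{"translation":[-0.003,0.00036,0],"yaw":0},{"translation":[-0.003,0.00036,0],"yaw":0},{"translation":[-0.003,0.00036,0],"yaw":0},{"translation":[-0.003,0.00036,0],"yaw":0}]'
```

```text
clock: 7.08
tcp_pos: [0.5944, 0.1386, 0.0661]
tcp_rot: [0.186, 3.132, 0.003]
wrist_force: [2.4, 5.9, 1.9]
gripper_width: 0.0234
finger_force: 61.2
clock: 7.92
tcp_pos: [0.5645, 0.1423, 0.0661]
tcp_rot: [0.186, 3.132, 0.003]
wrist_force: [2.7, 6.9, 2.7]
gripper_width: 0.0234
finger_force: 61.2
```

```bash
python3 -m inch '[{"translation":[-0.003,0.00037,0],"yaw":0},{"translation":[-0.003,0.00037,0],"yaw":0},{"translation":[-0.003,0.00037,0],"yaw":0},{"translation":[-0.003,0.00037,0],"yaw":0},{"translation":[-0.003,0.00037,0],"yaw":0},{"translation":[-0.003,0.00037,0],"yaw":0},{"translation":[-0.003,0.00037,0],"yaw":0},{"translation":[-0.003,0.00037,0],"yaw":0},{"translation":[-0.003,0.00037,0],"yaw":0},{"translation":[-0.003,0.00037,0],"yaw":0}]'; python3 -m inch '[{"translation":[-0.003,0.00037,0],"yaw":0},{"translation":[-0.003,0.00037,0],"yaw":0},{"translation":[-0.003,0.00037,0],"yaw":0},{"translation":[-0.003,0.00037,0],"yaw":0},{"translation":[-0.003,0.00037,0],"yaw":0},{"translation":[-0.003,0.00037,0],"yaw":0},{"translation":[-0.003,0.00037,0],"yaw":0},{"translation":[-0.003,0.00037,0],"yaw":0},{"translation":[-0.003,0.00037,0],"yaw":0},{"translation":[-0.003,0.00037,0],"yaw":0}]'
```

```text
clock: 8.75
tcp_pos: [0.5345, 0.146, 0.0661]
tcp_rot: [0.186, 3.132, 0.003]
wrist_force: [3.1, 6.9, 1.7]
gripper_width: 0.0233
finger_force: 61.2
clock: 9.58
tcp_pos: [0.5046, 0.1497, 0.0661]
tcp_rot: [0.186, 3.132, 0.003]
wrist_force: [3.4, 7.2, 2.5]
gripper_width: 0.0234
finger_force: 61.1
```

```bash
python3 -m inch '[{"translation":[-0.003,0.00037,0],"yaw":0},{"translation":[-0.003,0.00037,0],"yaw":0},{"translation":[-0.003,0.00037,0],"yaw":0},{"translation":[-0.003,0.00037,0],"yaw":0},{"translation":[-0.003,0.00037,0],"yaw":0},{"translation":[-0.003,0.00037,0],"yaw":0},{"translation":[-0.003,0.00037,0],"yaw":0},{"translation":[-0.003,0.00037,0],"yaw":0},{"translation":[-0.003,0.00037,0],"yaw":0},{"translation":[-0.003,0.00037,0],"yaw":0}]'; python3 -m inch '[{"translation":[-0.003,0.00037,0],"yaw":0},{"translation":[-0.003,0.00037,0],"yaw":0},{"translation":[-0.003,0.00037,0],"yaw":0},{"translation":[-0.003,0.00037,0],"yaw":0},{"translation":[-0.003,0.00037,0],"yaw":0},{"translation":[-0.003,0.00037,0],"yaw":0},{"translation":[-0.003,0.00037,0],"yaw":0},{"translation":[-0.003,0.00037,0],"yaw":0},{"translation":[-0.003,0.00037,0],"yaw":0},{"translation":[-0.003,0.00037,0],"yaw":0}]';python3 -m inch '[{"translation":[-0.003,0.00037,0],"yaw":0},{"translation":[-0.003,0.00037,0],"yaw":0},{"translation":[-0.003,0.00037,0],"yaw":0},{"translation":[-0.003,0.00037,0],"yaw":0},{"translation":[-0.003,0.00037,0],"yaw":0}]'
```

```text
clock: 10.42
tcp_pos: [0.4746, 0.1534, 0.066]
tcp_rot: [0.186, 3.132, 0.003]
wrist_force: [2.0, 7.1, 2.5]
gripper_width: 0.0232
finger_force: 61.1
clock: 11.25
tcp_pos: [0.4446, 0.1571, 0.066]
tcp_rot: [0.187, 3.132, 0.004]
wrist_force: [3.1, 7.6, 1.6]
gripper_width: 0.023
finger_force: 61.1
clock: 11.67
tcp_pos: [0.4297, 0.159, 0.066]
tcp_rot: [0.187, 3.132, 0.004]
wrist_force: [2.6, 6.1, 2.1]
gripper_width: 0.0231
finger_force: 61.0
```

```bash
python3 -m inch '[{"translation":[-0.002,0.00024,0],"yaw":0},{"translation":[-0.002,0.00024,0],"yaw":0},{"translation":[-0.001,0.00012,0],"yaw":0}]'; python3 -m inch '[{"translation":[-0.001,0.00012,0],"yaw":0},{"translation":[-0.001,0.00012,0],"yaw":0}]';  python3 -m inch '[{"translation":[-0.001,0.00012,0],"yaw":0},{"translation":[0,0,0],"yaw":0}]'
```

```text
clock: 11.92
tcp_pos: [0.4246, 0.1596, 0.0661]
tcp_rot: [0.186, 3.132, 0.004]
wrist_force: [2.2, 6.5, 0.8]
gripper_width: 0.0234
finger_force: 61.2
clock: 12.08
tcp_pos: [0.4227, 0.1598, 0.066]
tcp_rot: [0.187, 3.132, 0.004]
wrist_force: [3.3, 6.4, 2.2]
gripper_width: 0.0232
finger_force: 61.2
clock: 12.25
tcp_pos: [0.4217, 0.1599, 0.066]
tcp_rot: [0.187, 3.132, 0.004]
wrist_force: [2.9, 6.8, 1.0]
gripper_width: 0.0233
finger_force: 61.1
```

```bash
python3 -m inch '[{"translation":[-0.001,0.00012,0],"yaw":0},{"translation":[0,0,0],"yaw":0}]'; python3 -m inch '[{"translation":[-0.001,0.00012,0],"yaw":0},{"translation":[0,0,0],"yaw":0}]';  python3 -m inch '[{"translation":[-0.001,0.00012,0],"yaw":0},{"translation":[0,0,0],"yaw":0}]'
```

```text
clock: 12.42
tcp_pos: [0.4217, 0.16, 0.0661]
tcp_rot: [0.186, 3.129, 0.004]
wrist_force: [6.0, 7.0, -1.5]
gripper_width: 0.0235
finger_force: 60.6
clock: 12.58
tcp_pos: [0.4216, 0.16, 0.0661]
tcp_rot: [0.186, 3.127, 0.004]
wrist_force: [9.2, 6.7, -4.5]
gripper_width: 0.0236
finger_force: 60.3
clock: 12.75
tcp_pos: [0.4217, 0.16, 0.0661]
tcp_rot: [0.186, 3.125, 0.004]
wrist_force: [12.1, 5.5, -7.6]
gripper_width: 0.0236
finger_force: 60.0
```

The TCP has stalled after 200 mm of travel with the force rising, so the carriage is at the low stop. I'll release, lift and check.

```bash
python3 -m inch '[{"translation":[0,0,0],"yaw":0},{"translation":[0,0,0],"yaw":0},{"translation":[0,0,0],"yaw":0},{"translation":[0,0,0],"yaw":0},{"translation":[0,0,0],"yaw":0},{"translation":[0,0,0],"yaw":0},{"translation":[0,0,0],"yaw":0},{"translation":[0,0,0],"yaw":0}]' 1; python3 -m inch '[{"translation":[0,0,0.01],"yaw":0},{"translation":[0,0,0.015],"yaw":0},{"translation":[0,0,0.02],"yaw":0},{"translation":[0,0,0.025],"yaw":0},{"translation":[0,0,0.025],"yaw":0},{"translation":[0,0,0.025],"yaw":0},{"translation":[0,0,0.02],"yaw":0},{"translation":[0,0,0.01],"yaw":0},{"translation":[0,0,0],"yaw":0},{"translation":[0,0,0],"yaw":0}]'
python3 - <<'E'
from h import *
a=grab_frame("scene")["img"][130:350,170:440,::-1]
cv2.imwrite("pics/e1.png",cv2.resize(a,None,fx=2.7,fy=2.7))
E
```

```text
clock: 13.42
tcp_pos: [0.4168, 0.1594, 0.0653]
tcp_rot: [-0.185, -3.136, 0.0]
wrist_force: [-0.7, 0.6, 1.1]
gripper_width: 0.0855
finger_force: 0.0
clock: 14.25
tcp_pos: [0.4169, 0.1595, 0.2155]
tcp_rot: [0.185, 3.135, 0.0]
wrist_force: [1.0, -0.1, -0.6]
gripper_width: 0.0852
finger_force: 0.0
```

View pics/e1.png

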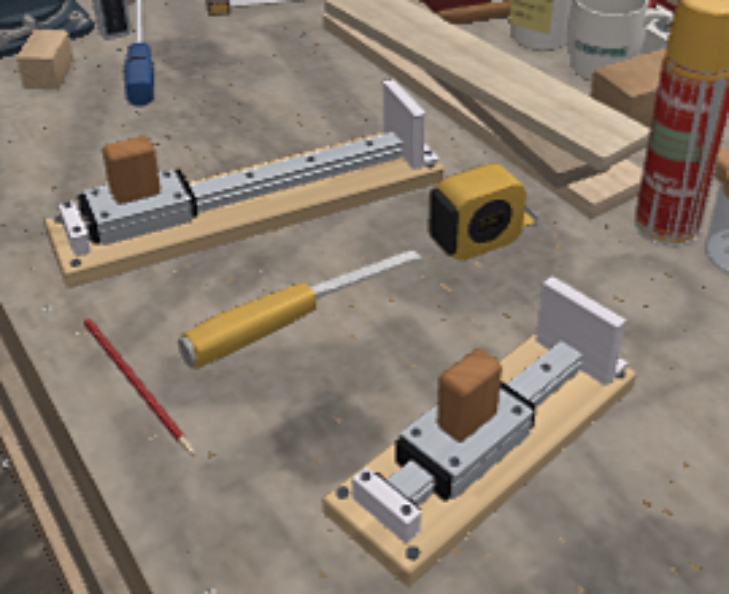

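The long carriage sits against the low stop at about (85,220). The short carriage is unmoved at about (468,420), and the arm is clear.

```bash
python3 -c "
from plant import hand_in
print(hand_in())"
```

```text
the job is handed in; nothing more can be done
None
```

The long slide's carriage was pushed home against the tall plate, then drawn slowly through its full 200 mm to the low stop and left there; no sticky spots showed in the force readings taken about every 30 mm, the short slide was not touched, and the job is handed in.

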